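Snap the pressure valve into the cooker's quick coupling

ROBOT

A 6-joint arm with a two-finger parallel gripper is mounted at the origin on a cart in front of the work surface, level with it; the furniture and walls round the work are solid. World frame = base frame: x ahead of the robot, y to its left, z up, the work surface at z = 0. Lengths are in mm, angles in rad, forces in N, time in s.
With the tool pointing down it reaches from about 350 to 975 mm from the base axis. Payload 7.1 kg.
Tool frame: the origin (TCP) lies between the finger pads; the fingertips stand 19 mm ahead of it and the grasp point (between the pads) is the TCP (ctrl.tcp_to_tips is the distance from the TCP to the fingertips, in mm); z points along the fingers, y is the line along which they close (so a half turn about z gives the same grasp; the last joint's range is limited). The gripper opens to 88 mm and grips with 3 to 60 N. Pads are 20 mm wide; open, the fingers measure 115 mm over their backs; the gripper's body (75 mm by 178 mm) begins 61 mm behind the grasp point.
Start: joints at [1.112, 0.423, 1.63, -0, 1.089, -0.019], TCP at [266.067, 565.521, 241.675] pointing down, gripper open.
Joint ranges: [-3, 3], [-0.9, 2.11], [0.09, 2.58], [-1.31, 4.45], [0.11, 2.69], [-2.54, 2.54]. Speed limits (rad/s): [2.39, 2.39, 3.01, 3.14, 3.14, 3.14].

INTERFACE

Orientations are given as a rotation vector (axis times angle).
In Python, from workcell import status, optics, ctrl gives the robot as it stands. The module is installed in compiled form; this text tells all that it offers.
- The arm moves only by the shell command python3 -m inch 'ROWS'. ROWS is JSON, a list that holds one entry, the list of rows, each a list of 7 numbers: the shift along the tool's x, y, z in mm, then the turn, a rotation vector about the tool's x, y, z in rad, then the opening in per cent of the stroke, from 0 (shut) to 100 (fully open). A call has 1 to 20 rows; each row is the pose to reach, as a shift and turn from the pose commanded when the call began, along the tool's axes at that moment; what a row does not reach only later rows make up. A row lasts 1/10 s, in which the tool goes at most 50 mm and 8.59 degrees, less where a joint would pass 70% of its speed; a pose out of reach is approached as far as the arm can. A call with a gripper value outside its range is refused whole. The fingers move at their own pace and stop on an object; the grip force is fixed at half the most. Time passes only in rows, so rows that repeat a pose let the fingers close. It gives the time, the measured TCP pose, the force, the opening and the grip force at its end, in the units of the state.
- status.get_obs(): the state, without advancing time (a new reading comes with each control period).
- optics.get_image(name): name is "scene" or "top" or "wrist"; returns a dict with "frame" (420x560x3 uint8, red, green, blue), "fx", "fy", "cx", "cy" (pixels), "k1" (the pictures are not rectified: a ray, as slopes to the right and down, at radius r is drawn at 1 + k1 r^2 times it, then the intrinsics apply), "rvec" (rotation vector, rad) and "tvec" (3), from world to camera coordinates, as OpenCV has them; the wrist camera has in their place "hand_eye" (4x4, takes a point from camera to tool coordinates, whose origin is the TCP and whose axes are the flange's). Camera axes: x right, y down, z forward; pixel columns grow to the right and rows downward; lengths in mm; the calibration is good to about 2 mm. A picture is of the moment at which its call begins: read the wrist's pose just before it. There is no depth.
- ctrl.close_job(): hands the job in; it is judged then, once.
The state is a dict: "t": time; "qpos": joint angles; "qvel": joint speeds; "joint_torque": joint torques, N m; "ee_pos": TCP position; "orientation": TCP orientation; "ft_force": force on the tool from outside, world axes, zero at the start; "moment": the same for the moment, N m; "width": finger opening in mm; "grasp_force": force on a finger pad.
Only numpy, scipy, OpenCV 4.12 (cv2) and the standard library are available. Lean on these libraries where they do the work, as an engineer would, in place of code of your own. Each camera call takes 0.05 s, during which the arm holds its last target. There are 200 camera calls.

TASK

Fit the pressure valve that stands in the wooden block into the quick coupling on top of the pressure cooker: set its nose upright in the coupling's mouth, pull the coupling's spring sleeve back (down, towards the lid) so that the locking balls let the valve in, and press the valve fully home, so that the sleeve can spring all the way forward (up) again and lock it. Work by feel and gently - nothing on the coupling may be forced - and leave the other things on the worktop where they stand.

Things in the scene. Friction and masses are not known exactly. Their poses are not given: they have to be found in the camera images.
- cooker: Steel pressure cooker, lid locked on, fixed, 198 mm across. Origin: centre of its underside; z up along its axis, on which the upright quick coupling stands. Long black double handle along its +x (to 243 mm from the axis, 56-100 mm high), short helper handle along -x (to 139 mm, 57-75 mm high).
- lid_top (a point): Centre of the lid's top, 114 mm above the worktop, directly under the coupling. The coupling is a fixed upright brass tube, 30 mm across, bore 20 mm, 1 mm chamfer at its mouth, with a sliding steel sleeve round it. It is screwed in more or less deep: its rim stands 40 to 54 mm above this point, a different height each time, which no reading gives - find it by feel or sight.
- sleeve (a joint): How far the sleeve is pulled back (down), m: 0 = fully forward, 0.011 = at its hard stop. Its flange, a flat ring 16 to 30 mm from the axis, 5 mm thick, is 2 mm below the rim at 0; push it down with fingertips astride the valve. Spring: 7 N at 0, 12 N at the stop. The balls clear the valve's nose from about 0.0095 on. Let go with the nose past them but not home, it stays near 0.008.
- shutoff (a joint): Spring shut-off inside the bore, 21 mm below the rim, m: 0 = shut, 0.008 = pushed fully open by a valve pressed home, 0.006 or more once it is locked in. Above it, 16 mm below the rim, four locking balls stand out into the bore and stop the nose, however hard it is pushed, until the sleeve draws them aside; when the valve is home they drop into its groove and the sleeve springs up to 0.
- valve: Pressure valve to be fitted: loose steel plug, about 0.16 kg, 55 mm long. Origin: centre of the flat end of its nose; z towards its cap. Nose and shank are 18 mm across, 29 mm long, the end bevelled 1.5 mm, a locking groove 7.5 to 15 mm from the end. Then a hexagon 24 mm across flats (29 to 45 mm; flats face its own x and -x and every 60 degrees), then the black cap.
- valve_seat (a point): Centre of the underside of the valve's hexagon. Height above the brass rim: 13 mm resting on the balls; 8 mm after it has sunk by its own weight with the sleeve fully back; 0 when pressed fully home against the shut-off's spring (5 N rising to 12 N, and a few newtons of friction). Let go at home, it rises by up to 1.5 mm and is held there.
- valve_cap (a point): Centre of the flat top of the valve's round black cap (22 mm across, 10 mm high), 26 mm above the hexagon's underside; a good place to press.
- block: Fixed light wooden block, 120 x 56 x 30 mm, that keeps the valve upright: the nose stands in a 20.5 mm hole, 17 mm deep, 35 mm from the block's middle towards its -x, the hexagon's underside 12 mm above the block. A vent needle stands 75 mm from the valve, its top 46 mm above the worktop. Origin: centre of the underside; x along its length.
- salt_jar: Glass salt jar with a lid, 71 mm across, 90 mm high, loose, a bystander; origin at the centre of its underside. It stands in front of the cooker, on the other side from the wooden block.
- garlic: Garlic bulb, 56 mm, loose, a bystander, to the right of the cooker; origin under its middle.
Things that resemble listed ones, but are neither listed nor needed, are in the scene too. There is more than one size of the valve; the one meant has the size given above.

How it is judged (in metres and radians):
On the way:
1. the sleeve is pulled back with the valve standing upright in the mouth (value of joint sleeve above 0.007 m and horizontal distance between valve_seat and lid_top below 0.008 m and angle between valve's own z axis and vertical below 0.3 rad), for 0.1 s.
At the end, for the whole second after the job is handed in: The valve stands locked in the coupling: upright (within 3 mm of the coupling's axis and 0.08 rad), holding the shut-off at least 5 mm open, with the sleeve fully forward (less than 1.5 mm back), at rest and let go (value of joint shutoff above 0.005 m and value of joint sleeve below 0.0015 m and horizontal distance between valve_seat and lid_top below 0.003 m and angle between the z axis of valve and the z axis of cooker, either way round below 0.08 rad and linear speed of valve below 0.01 m/s); the robot touches nothing.
It fails at once if the fingers press on the cooker or its coupling with more than 40 N (contact force between the fingers and cooker above 40 N).
It fails at once if the valve is forced: its contact forces on the coupling, springs and balls included, add up to more than 60 N (contact force between valve and cooker above 60 N).
It fails at once if a bystander (salt jar or garlic) is moved by more than 30 mm (distance of any of salt_jar, garlic from where it was at the start of the episode above 0.03 m).
It also fails if it takes over 54 s, if anything falls off the work surface, if the arm or the gripper's body presses on something with over 40 N, if the wrist force passes 120 N, or if a joint passes its speed limit or range.

## Working session

There is one attempt and no reset: what is moved stays moved. The work goes in short steps, Python scripts to look and compute and a shell command to move; the robot and the scene stay as the last step left them, time stands still between calls to the robot, and variables do not carry over. Pictures are saved under pics/ and viewed, at most 10 in all, crops included, and the job is handed in when it is done.

```bash
mkdir -p pics; cat > h.py <<'E'
import numpy as np, cv2
from scipy.spatial.transform import Rotation as R
from workcell import status, optics, ctrl
def cam(name):
    s=status.get_obs(); d=optics.get_image(name)
    if name=='wrist':
        T=np.eye(4);T[:3,:3]=R.from_rotvec(s['orientation']).as_matrix();T[:3,3]=s['ee_pos']
        M=T@np.array(d['hand_eye'])
    else:
        W=np.eye(4);W[:3,:3]=R.from_rotvec(np.ravel(d['rvec'])).as_matrix();W[:3,3]=np.ravel(d['tvec']);M=np.linalg.inv(W)
    d['M']=M; return d
def save(d,fn): cv2.imwrite('pics/'+fn,d['frame'][:,:,::-1])
def ray(d,u,v):
    x=np.array([(u-d['cx'])/d['fx'],(v-d['cy'])/d['fy']]);p=x.copy()
    for _ in range(20): p=x/(1+d['k1']*(p@p))
    r=d['M'][:3,:3]@np.array([p[0],p[1],1]); return d['M'][:3,3],r/np.linalg.norm(r)
def plane(d,u,v,z):
    o,r=ray(d,u,v); return o+r*(z-o[2])/r[2]
def proj(d,P):
    c=np.linalg.inv(d['M'])@np.append(P,1);x=c[:2]/c[2];x=x*(1+d['k1']*(x@x))
    return x*[d['fx'],d['fy']]+[d['cx'],d['cy']]
def tri(d1,p1,d2,p2):
    o1,r1=ray(d1,*p1);o2,r2=ray(d2,*p2)
    t=np.linalg.lstsq(np.c_[r1,-r2],o2-o1,rcond=None)[0]
    a=o1+r1*t[0];b=o2+r2*t[1];return (a+b)/2,np.linalg.norm(a-b)
E
python3 - <<'E'
from h import *
import pickle
for n in('scene','top'):
    d=cam(n);save(d,n+'.png');pickle.dump(d,open(n+'.pkl','wb'));print(n,d['M'][:3,3])
s=status.get_obs();print(s['orientation'],s['ft_force'],s['width'],ctrl.tcp_to_tips)
print(R.from_rotvec(s['orientation']).as_matrix().round(3))
E
```

```text
scene [ -42.81993688 -500.16009121  537.68770949]
top [ 464.74253017 -105.59617576  952.07684575]
[-6.85127971e-01 -3.06562922e+00  2.12491507e-03] [ 0.13040342 -1.08976429  0.8556999 ] 87.88190819538148 19.0
[[-0.905  0.426 -0.001]
 [ 0.426  0.905 -0.001]
 [ 0.    -0.001 -1.   ]]
```

View pics/scene.png

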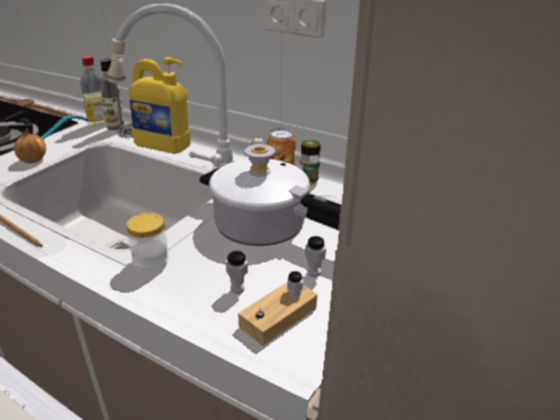

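View pics/top.png

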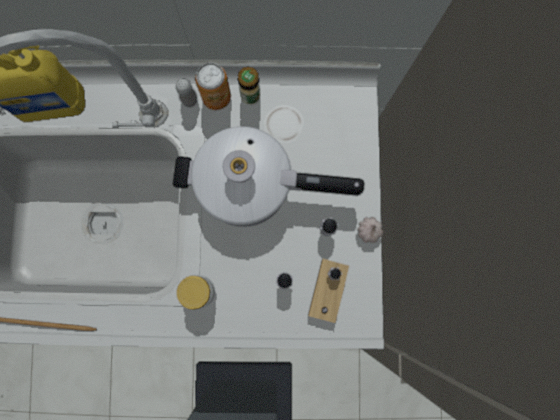

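The scene view shows the coupling's flange at about (259,150) and the block's valve cap at (295,277). In the top view the coupling is at (238,166), the valve cap at (335,273) and the needle at (325,310). Decoy valves stand free at (330,227) and (285,281), and a tall cabinet is on the right. Now I'll measure.

```bash
python3 - <<'E'
from h import *
import pickle
s=pickle.load(open('scene.pkl','rb'));t=pickle.load(open('top.pkl','rb'))
print('valve cap',tri(s,(295,276.5),t,(335.5,273)), plane(t,335.5,273,68))
print('needle',plane(t,325,310,46),tri(s,(260,312),t,(325,310)))
print('coupl',[plane(t,238.5,166,z).round(1) for z in(155,168)],tri(s,(260,149),t,(238.5,166)))
print('decoys',plane(t,330,227,60),plane(t,285,281,60))
print('block corners',[plane(t,u,v,30).round(0) for u,v in((323,260),(348,265),(334,327),(308,318))])
print('cabinet edge',plane(t,385,180,0),plane(t,385,300,0),'handle end',plane(t,364,186,80))
a=cv2.resize(t['frame'][130:200,195:285],None,fx=4.4,fy=4.4,interpolation=cv2.INTER_CUBIC)
b=cv2.resize(s['frame'][130:200,215:305],None,fx=4.4,fy=4.4,interpolation=cv2.INTER_CUBIC)
c=cv2.resize(t['frame'][245:315,290:380],None,fx=4.4,fy=4.4,interpolation=cv2.INTER_CUBIC)[:250]
e=cv2.resize(s['frame'][255:325,240:330],None,fx=4.4,fy=4.4,interpolation=cv2.INTER_CUBIC)[:250]
cv2.imwrite('pics/crop.png',np.vstack([np.hstack([a,b]),np.hstack([c,e])])[:,:,::-1])
E
```

```text
valve cap (array([ 485.33761622, -229.10138314,   63.22340109]), np.float64(0.5804908473349757)) [ 485.38427999 -228.68259334   68.        ]
needle [ 412.54764684 -210.38062066   46.        ] (array([ 412.00058985, -211.22305859,   37.80105421]), np.float64(0.2585136047776015))
coupl [array([675.2, -41.6, 155. ]), array([671.7, -42.6, 168. ])] (array([673.54827204, -43.05226842, 163.38554967]), np.float64(2.020497399294008))
decoys [ 577.02195466 -219.46730053   60.        ] [ 469.16091804 -130.1339888    60.        ]
block corners [array([ 513., -208.,   30.]), array([ 503., -260.,   30.]), array([ 378., -230.,   30.]), array([ 396., -178.,   30.])]
cabinet edge [ 688.98285924 -348.45874102    0.        ] [ 430.96519747 -342.47552304    0.        ] handle end [ 657.29782571 -285.46954737   80.        ]
```

View pics/crop.png

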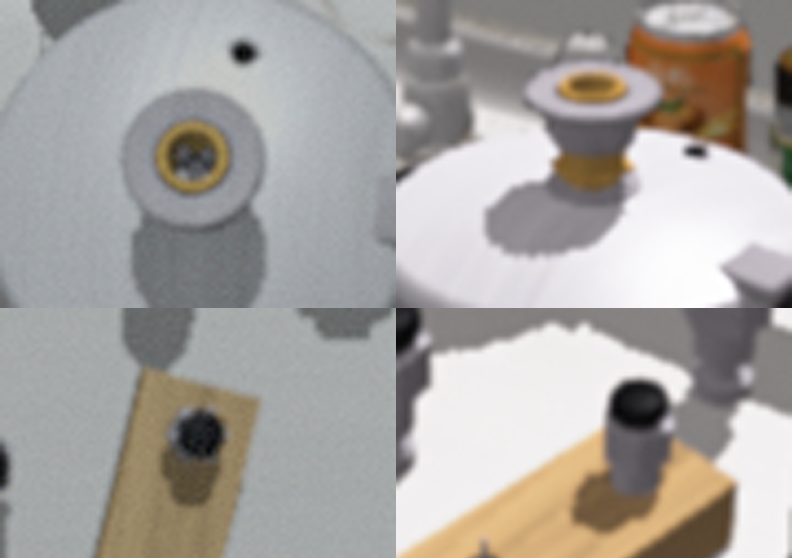

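The cap and needle are 75.3 mm apart, which matches the block. The rim centre is near (673,-42). I'll move above the valve for a closer look.

```bash
python3 -m inch '[[[-537,-626,40,0,0,1.57,100],[-537,-626,40,0,0,1.57,100],[-537,-626,40,0,0,1.57,100],[-537,-626,40,0,0,1.57,100],[-537,-626,40,0,0,1.57,100],[-537,-626,40,0,0,1.57,100],[-537,-626,40,0,0,1.57,100],[-537,-626,40,0,0,1.57,100],[-537,-626,40,0,0,1.57,100],[-537,-626,40,0,0,1.57,100],[-537,-626,40,0,0,1.57,100],[-537,-626,40,0,0,1.57,100],[-537,-626,40,0,0,1.57,100],[-537,-626,40,0,0,1.57,100],[-537,-626,40,0,0,1.57,100],[-537,-626,40,0,0,1.57,100],[-537,-626,40,0,0,1.57,100],[-537,-626,40,0,0,1.57,100],[-537,-626,40,0,0,1.57,100],[-537,-626,40,0,0,1.57,100]]]'
python3 - <<'E'
from h import *
import pickle
d=cam('wrist');pickle.dump(d,open('w1.pkl','wb'))
p=proj(d,[485.4,-229,68]);print(p,proj(d,[485.4,-229,42]),d['M'][:3,3],status.get_obs()['ee_pos'],status.get_obs()['qpos'])
print(R.from_rotvec(status.get_obs()['orientation']).as_matrix().round(3))
cv2.imwrite('pics/w1.png',cv2.resize(d['frame'],(800,600))[:,:,::-1])
E
```

```text
t: 2.1
ee_pos: [484.8, -228.2, 201.4]
orientation: [-2.65, -1.685, 0.001]
ft_force: [0.5, -0.4, 0.9]
width: 88.0
grasp_force: 0.0
[280.96052338 206.09289256] [280.89112704 199.21801764] [ 516.24418429 -161.38347444  344.39908458] [ 484.92335128 -228.14636273  201.57985857] [-4.62032305e-01  3.46754678e-01  1.85827555e+00  1.64656885e-04
  9.37475532e-01 -2.43891876e-02]
[[ 0.424  0.906 -0.001]
 [ 0.906 -0.424  0.001]
 [ 0.    -0.001 -1.   ]]
```

View pics/w1.png

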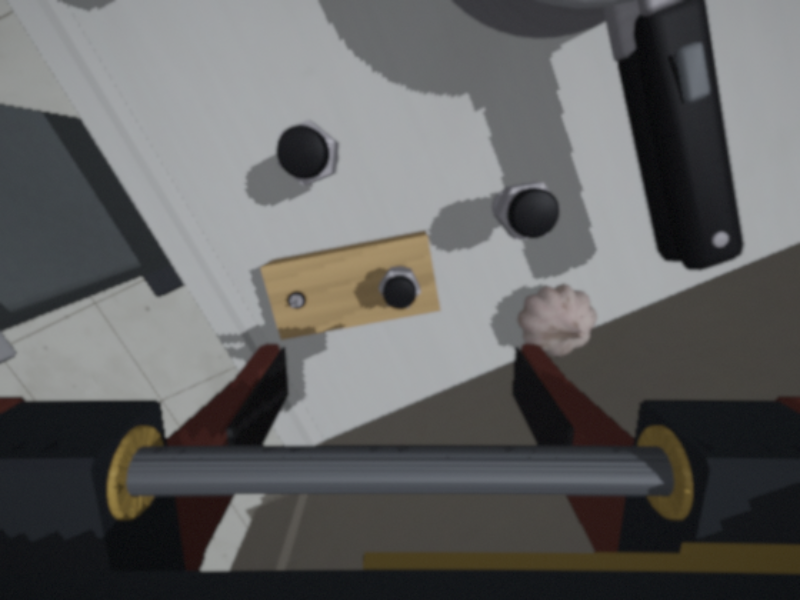

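The cap is at (400,292) in the enlarged wrist view, within 1-2 mm of the prediction. The fingers close along the image's horizontal. I'll zoom in on the hexagon to choose the grip angle.

```bash
python3 - <<'E'
from h import *
import pickle
d=pickle.load(open('w1.pkl','rb'))
f=d['frame'][180:230,245:315];cv2.imwrite('pics/w1z.png',cv2.resize(f,None,fx=9,fy=9,interpolation=cv2.INTER_CUBIC)[:,:,::-1])
g=d['frame'].max(2)[190:220,262:300]
m=(g<45).astype(np.uint8);n,l,st,c=cv2.connectedComponentsWithStats(m);i=1+st[1:,4].argmax();print(st[i],c[i]+[262,190],plane(d,*(c[i]+[262,190]),68))
E
```

```text
[  7   4  21  21 352] [278.78977273 204.34090909] [ 484.32117507 -226.68750947   68.        ]
```

View pics/w1z.png

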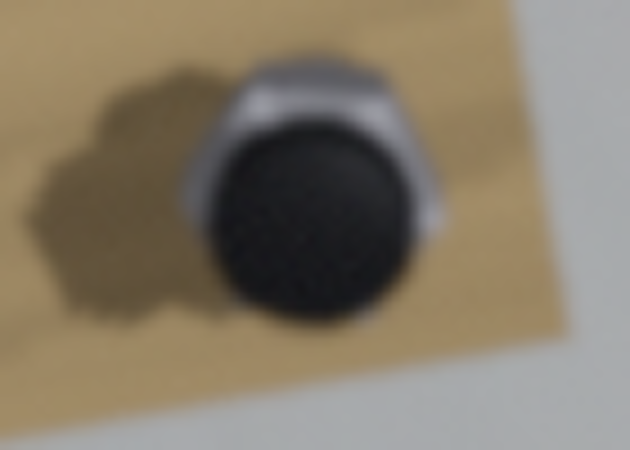

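The hexagon's corners lie along image-horizontal, tilted about 4°. Turning the tool -0.46 rad brings the pads onto flats and also points the finger line along world x, away from the cabinet. I'll descend and grip.

```bash
python3 -m inch '[[[0.5,-0.4,30,0,0,-0.15,100],[0.5,-0.4,60,0,0,-0.3,100],[0.5,-0.4,85,0,0,-0.46,100],[0.5,-0.4,105,0,0,-0.46,100],[0.5,-0.4,120,0,0,-0.46,100],[0.5,-0.4,132,0,0,-0.46,100],[0.5,-0.4,140,0,0,-0.46,100],[0.5,-0.4,145,0,0,-0.46,100],[0.5,-0.4,145,0,0,-0.46,100],[0.5,-0.4,145,0,0,-0.46,60],[0.5,-0.4,145,0,0,-0.46,40],[0.5,-0.4,145,0,0,-0.46,20],[0.5,-0.4,145,0,0,-0.46,0],[0.5,-0.4,145,0,0,-0.46,0],[0.5,-0.4,145,0,0,-0.46,0],[0.5,-0.4,145,0,0,-0.46,0],[0.5,-0.4,145,0,0,-0.46,0]]]'
```

```text
t: 3.85
ee_pos: [485.3, -228.9, 56.7]
orientation: [-2.198, -2.245, 0.0]
ft_force: [-0.7, 0.3, 0.1]
width: 27.2
grasp_force: 0.0
```

```bash
python3 -m inch '[[[0,0,0,0,0,0,0],[0,0,0,0,0,0,0],[0,0,0,0,0,0,0],[0,0,0,0,0,0,0]]]'; python3 -c "
from h import *
print(R.from_rotvec(status.get_obs()['orientation']).as_matrix().round(3))"
```

```text
t: 4.25
ee_pos: [485.3, -228.9, 56.6]
orientation: [-2.198, -2.245, 0.0]
ft_force: [-0.5, -0.1, 0.1]
width: 23.9
grasp_force: 30.0
[[-0.021  1.    -0.   ]
 [ 1.     0.021  0.   ]
 [ 0.    -0.    -1.   ]]
```

```bash
python3 -m inch '[[[0,0,-20,0,0,0,0],[0,0,-60,0,0,0,0],[0,0,-110,0,0,0,0],[0,0,-160,0,0,0,0],[30,31,-195,0,0,0,0],[60,63,-195,0,0,0,0],[94,98,-195,0,0,0,0],[126,132,-195,0,0,0,0],[155,162,-195,0,0,0,0],[173,181,-195,0,0,0,0],[182.5,191.4,-195,0,0,0,0],[182.5,191.4,-195,0,0,0,0],[182.5,191.4,-195,0,0,0,0]]]'
python3 - <<'E'
from h import *
import pickle
d=cam('wrist');pickle.dump(d,open('w2.pkl','wb'))
for z in(154,160,168):print(z,proj(d,[672.7,-42.5,z]))
print(d['M'][:3,3],status.get_obs()['width'])
cv2.imwrite('pics/w2.png',cv2.resize(d['frame'],(800,600))[:,:,::-1])
E
```

```text
t: 5.55
ee_pos: [671.9, -43.1, 251.2]
orientation: [-2.198, -2.244, 0.002]
ft_force: [0.4, -0.2, -1.7]
width: 23.8
grasp_force: 30.0
154 [281.15526537 216.65775922]
160 [281.18044912 218.92493204]
168 [281.21593853 222.11939975]
[670.34116074  30.88417681 394.14196607] 23.861132091121043
```

View pics/w2.png

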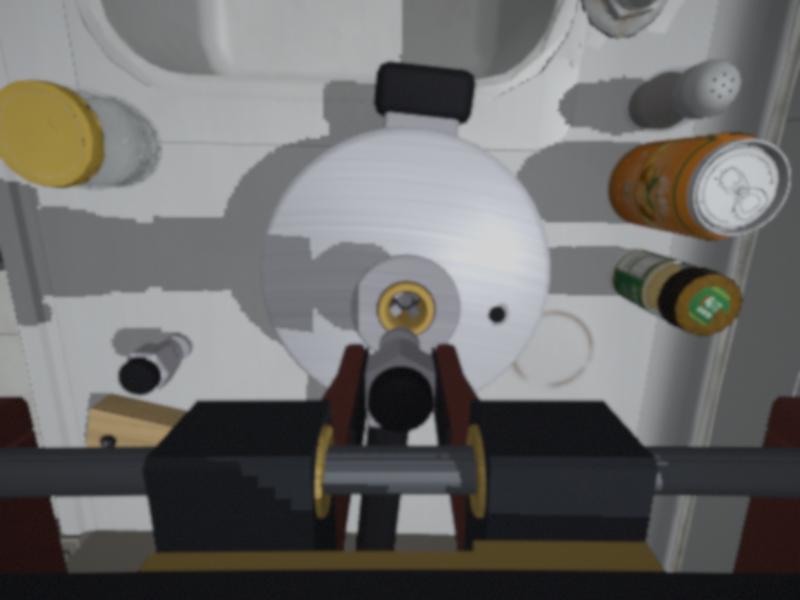

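The rim is centred at about (405,308) enlarged, i.e. (283.5,215.6), with the valve's nose just below it in the picture. I'll refine the rim's position from both views.

```bash
python3 - <<'E'
from h import *
import pickle
s=pickle.load(open('scene.pkl','rb'));t=pickle.load(open('top.pkl','rb'));w=pickle.load(open('w2.pkl','rb'))
pw=None
for n,d,c in(('w',w,(283.5,215.6)),('t',t,(238.9,165.7)),('s',s,(259.5,149.5))):
    hsv=cv2.cvtColor(d['frame'],cv2.COLOR_RGB2HSV);m=cv2.inRange(hsv,(12,110,60),(32,255,255))
    k=np.zeros_like(m);cv2.circle(k,(int(c[0]),int(c[1])),{'w':26,'t':11,'s':12}[n],255,-1)
    if n=='s':k[156:]=0
    m&=k;p=cv2.findNonZero(m);(e)=cv2.fitEllipse(cv2.convexHull(p));print(n,e)
    globals()['c'+n]=e[0]
    if n!='s':print([plane(d,*e[0],z).round(1) for z in(156,162,168)])
print('ws',tri(w,cw,s,cs),'ts',tri(t,ct,s,cs),'wt',tri(w,cw,t,ct))
tc=np.array(status.get_obs()['ee_pos']);print('nose px',proj(w,tc-[0,0,43.6]), 'cap', proj(w,tc+[0,0,11.4]))
E
```

```text
w ((283.76617431640625, 216.06634521484375), (36.8735237121582, 38.238609313964844), 85.6260986328125)
[array([674.7, -41.4, 156. ]), array([674.6, -39.5, 162. ]), array([674.5, -37.7, 168. ])]
t ((238.3360137939453, 165.24293518066406), (14.637589454650879, 15.243989944458008), 99.42664337158203)
[array([676.3, -41.3, 156. ]), array([674.7, -41.8, 162. ]), array([673.1, -42.3, 168. ])]
s ((261.9128723144531, 147.6806640625), (8.423447608947754, 19.37305450439453), 67.39878845214844)
ws (array([676.86277349, -42.14792992, 163.72366937]), np.float64(7.514997119071846)) ts (array([675.32354996, -44.26100875, 165.60324296]), np.float64(5.337780104369985)) wt (array([675.21984475, -41.13280921, 158.00332478]), np.float64(1.2934317436184128))
nose px [279.81337783 243.04587153] cap [279.71480425 287.42867025]
```

Both views agree relative to where each saw the valve, so the target TCP is about (675,-42). I'll lower until the nose is just above the highest possible rim.

```bash
python3 -m inch '[[[1.1,3.1,10,0,0,0,0],[1.1,3.1,24,0,0,0,0],[1.1,3.1,34,0,0,0,0],[1.1,3.1,37,0,0,0,0],[1.1,3.1,37,0,0,0,0],[1.1,3.1,37,0,0,0,0]]]'
python3 -m inch '[[[0,0,1,0,0,0,0],[0,0,2,0,0,0,0],[0,0,3,0,0,0,0],[0,0,4,0,0,0,0],[0,0,5,0,0,0,0],[0,0,5,0,0,0,0]]]'
python3 -m inch '[[[0,0,1,0,0,0,0],[0,0,2,0,0,0,0],[0,0,3,0,0,0,0],[0,0,4,0,0,0,0],[0,0,4,0,0,0,0]]]'
```

```text
t: 6.2
ee_pos: [676.0, -41.3, 214.8]
orientation: [2.198, 2.245, 0.0]
ft_force: [-0.7, -0.7, -1.7]
width: 23.9
grasp_force: 30.0
t: 6.8
ee_pos: [675.8, -41.2, 209.5]
orientation: [-2.198, -2.245, 0.0]
ft_force: [-0.3, 1.0, -1.8]
width: 23.5
grasp_force: 30.0
t: 7.3
ee_pos: [675.8, -41.3, 205.5]
orientation: [-2.198, -2.245, 0.0]
ft_force: [-0.0, 0.6, -1.7]
width: 24.0
grasp_force: 30.0
```

```bash
python3 -m inch '[[[-0.4,-0.5,1,0,0,0,0],[-0.4,-0.5,2,0,0,0,0],[-0.4,-0.5,3,0,0,0,0],[-0.4,-0.5,3,0,0,0,0]]]'
python3 -m inch '[[[0,0,1,0,0,0,0],[0,0,2,0,0,0,0],[0,0,3,0,0,0,0],[0,0,3,0,0,0,0]]]'
```

```text
t: 7.7
ee_pos: [675.3, -41.7, 202.5]
orientation: [-2.198, -2.245, 0.0]
ft_force: [-0.3, 0.1, -2.4]
width: 23.5
grasp_force: 30.0
t: 8.1
ee_pos: [675.3, -41.7, 199.5]
orientation: [-2.198, -2.244, 0.0]
ft_force: [0.3, -0.4, -1.8]
width: 24.0
grasp_force: 30.0
```

Nose at z≈156 with no contact yet; continuing.

```bash
for i in 1 ; do python3 -m inch '[[[0,0,1,0,0,0,0],[0,0,2,0,0,0,0],[0,0,3,0,0,0,0],[0,0,3,0,0,0,0]]]'; done
python3 -c "
from h import *
d=cam('wrist');cv2.imwrite('pics/w3.png',cv2.resize(d['frame'][170:310,180:380],(800,560),interpolation=cv2.INTER_CUBIC)[:,:,::-1])"
```

```text
t: 8.5
ee_pos: [675.3, -41.7, 196.5]
orientation: [-2.198, -2.245, 0.0]
ft_force: [0.0, 0.3, -1.4]
width: 23.7
grasp_force: 30.0
```

View pics/w3.png

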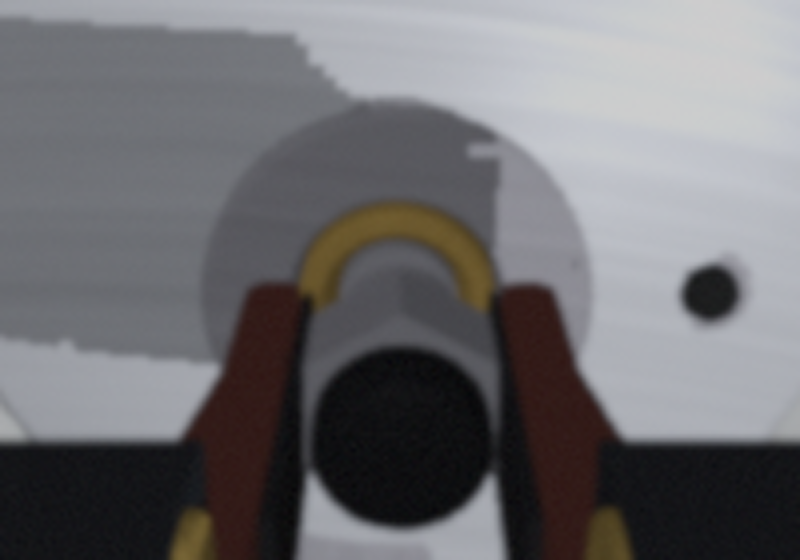

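The shank stands inside the brass rim, centred in x near pixel 397, so the nose is entering the bore. I'll keep feeling downwards.

```bash
python3 -m inch '[[[0,0,1,0,0,0,0],[0,0,2,0,0,0,0],[0,0,3,0,0,0,0],[0,0,3,0,0,0,0]]]'|grep -E "pos|ft"
python3 -m inch '[[[0,0,1,0,0,0,0],[0,0,2,0,0,0,0],[0,0,2,0,0,0,0]]]'|grep -E "pos|ft"
python3 -m inch '[[[0,0,1,0,0,0,0],[0,0,2,0,0,0,0],[0,0,2,0,0,0,0]]]'|grep -E "pos|ft"
```

```text
ee_pos: [675.3, -41.7, 193.4]
ft_force: [-0.2, 0.0, -2.0]
ee_pos: [675.3, -41.7, 191.5]
ft_force: [0.2, 0.4, -2.2]
ee_pos: [675.7, -41.7, 190.0]
ft_force: [-0.5, 0.7, 0.0]
```

```bash
python3 -m inch '[[[0,0,1,0,0,0,0],[0,0,1,0,0,0,0]]]'|grep -E "pos|ft"
python3 -m inch '[[[0,0,0.7,0,0,0,0],[0,0,0.7,0,0,0,0]]]'|grep -E "pos|ft|wid"
```

```text
ee_pos: [676.1, -41.7, 189.9]
ft_force: [-0.8, 0.7, 5.2]
ee_pos: [676.2, -41.7, 189.9]
ft_force: [-1.1, -0.4, 9.5]
width: 23.8
```

Firm stop at TCP z 189.9, so the nose is on the balls and the rim is at about 162. That matches the vision estimate of 162. I'll relax, then open the fingers astride the valve.

```bash
python3 -m inch '[[[0,0,-1.2,0,0,0,0],[0,0,-1.6,0,0,0,0],[0,0,-1.6,0,0,0,35],[0,0,-1.6,0,0,0,43],[0,0,-1.6,0,0,0,43],[0,0,-1.6,0,0,0,43],[0,0,-1.6,0,0,0,43],[0,0,-1.6,0,0,0,43]]]'
python3 -m inch '[[[0,0,2,0,0,0,43],[0,0,4,0,0,0,43],[0,0,6,0,0,0,43],[0,0,8,0,0,0,43],[0,0,8,0,0,0,43]]]'
```

```text
t: 10.75
ee_pos: [675.4, -41.7, 189.5]
orientation: [-2.198, -2.245, 0.0]
ft_force: [-0.7, 0.7, 0.0]
width: 37.5
grasp_force: 0.0
t: 11.25
ee_pos: [675.2, -41.7, 181.1]
orientation: [-2.198, -2.244, 0.001]
ft_force: [-0.5, -0.3, -0.4]
width: 38.3
grasp_force: 0.0
```

```bash
python3 -c "
from h import *
d=cam('wrist');e=cam('scene');a=cv2.resize(d['frame'][170:310,180:380],(500,350),interpolation=cv2.INTER_CUBIC);b=cv2.resize(e['frame'][100:190,200:320],(300,225),interpolation=cv2.INTER_CUBIC);b=np.vstack([b,np.zeros((125,300,3),np.uint8)])
cv2.imwrite('pics/w4.png',np.hstack([a,b])[:,:,::-1])"
```

```text
(no output)
```

View pics/w4.png

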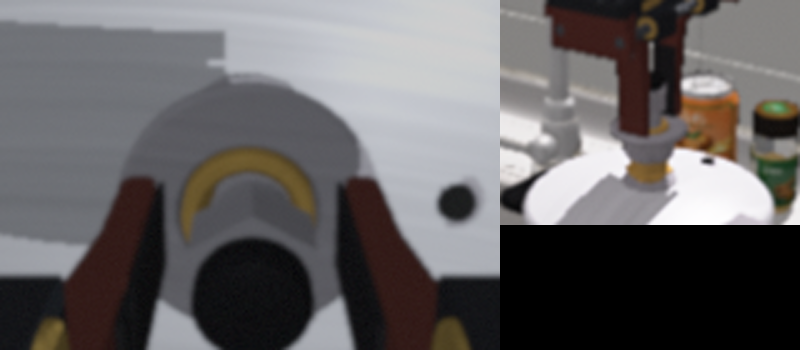

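The valve stands upright in the mouth, cap near (252,297), with the fingers evenly astride and just above the flange. I'll push the sleeve down.

```bash
python3 -m inch '[[[0,0,1,0,0,0,43],[0,0,2,0,0,0,43],[0,0,3,0,0,0,43],[0,0,4,0,0,0,43],[0,0,4,0,0,0,43]]]'|grep -E "pos|ft|wid"
python3 -m inch '[[[0,0,1,0,0,0,43],[0,0,2,0,0,0,43],[0,0,3,0,0,0,43],[0,0,4,0,0,0,43],[0,0,4,0,0,0,43]]]'|grep -E "pos|ft|wid"
python3 -m inch '[[[0,0,1,0,0,0,43],[0,0,2,0,0,0,43],[0,0,3,0,0,0,43],[0,0,3,0,0,0,43]]]'|grep -E "pos|ft|wid"
```

```text
ee_pos: [675.6, -41.7, 178.6]
ft_force: [-2.7, -0.3, 6.4]
width: 38.2
ee_pos: [675.6, -41.7, 174.8]
ft_force: [-4.0, 0.3, 8.4]
width: 38.1
ee_pos: [675.6, -41.7, 172.0]
ft_force: [-3.9, -0.4, 9.9]
width: 37.6
```

```bash
python3 -m inch '[[[0,0,1,0,0,0,43],[0,0,2,0,0,0,43],[0,0,3,0,0,0,43],[0,0,3,0,0,0,43]]]'|grep -E "pos|ft|wid"
python3 -m inch '[[[0,0,1,0,0,0,43],[0,0,1.5,0,0,0,43],[0,0,1.5,0,0,0,43],[0,0,1.5,0,0,0,43]]]'|grep -E "pos|ft|wid"
python3 -m inch '[[[0,0,0.7,0,0,0,43],[0,0,0.7,0,0,0,43],[0,0,0.7,0,0,0,43]]]'|grep -E "pos|ft|wid"
```

```text
ee_pos: [675.6, -41.7, 169.2]
ft_force: [-4.7, 0.5, 11.7]
width: 37.6
ee_pos: [675.6, -41.7, 168.6]
ft_force: [-6.1, 1.2, 15.6]
width: 37.9
ee_pos: [675.6, -41.7, 168.6]
ft_force: [-8.5, 0.9, 19.5]
width: 37.5
```

Hard stop reached at TCP 168.6. I'll lift off, close the fingers and feel for the cap; its height will show whether the valve sank.

```bash
python3 -m inch '[[[0,0,-2,0,0,0,43],[0,0,-6,0,0,0,43],[0,0,-15,0,0,0,43],[0,0,-40,0,0,0,43],[0,0,-62,0,0,0,43],[0,0,-65,0,0,0,43],[0,0,-65,0,0,0,20],[0,0,-65,0,0,0,0],[0,0,-65,0,0,0,0],[0,0,-65,0,0,0,0],[0,0,-65,0,0,0,0],[0,0,-65,0,0,0,0]]]'
python3 -c "
from h import *
d=cam('wrist');e=cam('scene');a=cv2.resize(d['frame'][150:290,180:380],(500,350),interpolation=cv2.INTER_CUBIC);b=cv2.resize(e['frame'][100:190,200:320],(300,225),interpolation=cv2.INTER_CUBIC);b=np.vstack([b,np.zeros((125,300,3),np.uint8)])
cv2.imwrite('pics/w5.png',np.hstack([a,b])[:,:,::-1])"
```

```text
t: 15.05
ee_pos: [675.3, -41.7, 230.0]
orientation: [-2.198, -2.244, 0.001]
ft_force: [0.4, -0.5, 0.3]
width: 0.2
grasp_force: 0.0
```

View pics/w5.png

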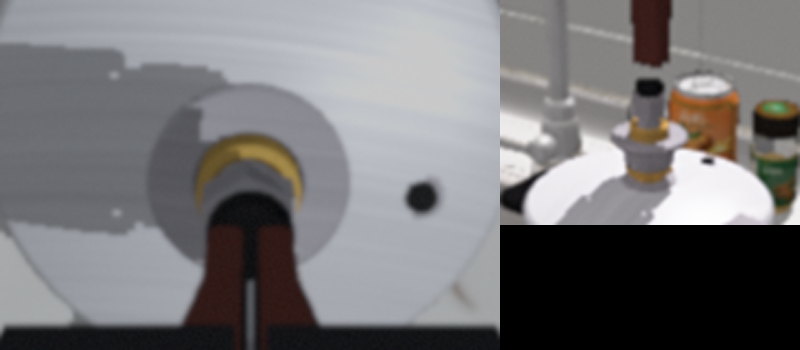

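The sleeve stays back (brass tube visible above the flange), the valve has sunk, and the fingers are over the cap. I'll press it down.

```bash
python3 -m inch '[[[0,0,4,0,0,0,0],[0,0,8,0,0,0,0],[0,0,11,0,0,0,0],[0,0,13,0,0,0,0],[0,0,13,0,0,0,0]]]'|grep -E "pos|ft"
python3 -m inch '[[[0,0,1,0,0,0,0],[0,0,2,0,0,0,0],[0,0,3,0,0,0,0],[0,0,3,0,0,0,0]]]'|grep -E "pos|ft"
python3 -m inch '[[[0,0,1,0,0,0,0],[0,0,2,0,0,0,0],[0,0,2,0,0,0,0]]]'|grep -E "pos|ft"
```

```text
ee_pos: [675.2, -41.7, 216.9]
ft_force: [0.2, -0.3, -0.1]
ee_pos: [675.8, -41.7, 215.1]
ft_force: [0.5, 0.2, 3.2]
ee_pos: [675.9, -41.7, 213.1]
ft_force: [-0.2, 0.1, 5.3]
```

Contact at 215.3 confirms the valve sank. I'll press on to about 207.

```bash
python3 -m inch '[[[0,0,1,0,0,0,0],[0,0,2,0,0,0,0],[0,0,3,0,0,0,0],[0,0,3,0,0,0,0]]]'|grep -E "pos|ft"
python3 -m inch '[[[0,0,1,0,0,0,0],[0,0,2,0,0,0,0],[0,0,2,0,0,0,0]]]'|grep -E "pos|ft"
python3 -m inch '[[[0,0,1,0,0,0,0],[0,0,2,0,0,0,0],[0,0,2,0,0,0,0],[0,0,2,0,0,0,0]]]'|grep -E "pos|ft"
```

```text
ee_pos: [676.1, -41.7, 210.5]
ft_force: [-0.9, -0.2, 6.5]
ee_pos: [676.3, -41.8, 208.8]
ft_force: [-0.4, -0.2, 9.3]
ee_pos: [676.6, -41.8, 207.8]
ft_force: [-2.4, -0.6, 13.0]
```

```bash
python3 -m inch '[[[0,0,1,0,0,0,0],[0,0,1,0,0,0,0],[0,0,1,0,0,0,0]]]'|grep -E "pos|ft"
python3 -m inch '[[[0,0,1,0,0,0,0],[0,0,1,0,0,0,0],[0,0,1,0,0,0,0]]]'|grep -E "pos|ft"
```

```text
ee_pos: [676.7, -41.8, 207.7]
ft_force: [-4.1, 0.4, 18.0]
ee_pos: [676.8, -41.8, 207.6]
ft_force: [-6.5, 1.3, 24.0]
```

It's solid at 207.7, so the valve is home. I'll lift away and look.

```bash
python3 -m inch '[[[0,0,-3,0,0,0,0],[0,0,-10,0,0,0,0],[0,0,-40,0,0,0,0],[0,0,-80,0,0,0,0],[0,0,-100,0,0,0,0],[0,0,-100,0,0,0,0],[0,0,-100,0,0,0,0],[0,0,-100,0,0,0,0]]]'
python3 -c "
from h import *
d=cam('wrist');e=cam('scene');a=cv2.resize(d['frame'][130:270,180:380],(400,280),interpolation=cv2.INTER_CUBIC);b=cv2.resize(e['frame'][110:180,210:310],(400,280),interpolation=cv2.INTER_CUBIC)
cv2.imwrite('pics/w6.png',np.hstack([a,b])[:,:,::-1])"
```

```text
t: 18.85
ee_pos: [674.4, -41.6, 301.2]
orientation: [-2.196, -2.243, 0.003]
ft_force: [-0.2, -0.1, -0.2]
width: 0.3
grasp_force: 0.0
```

View pics/w6.png

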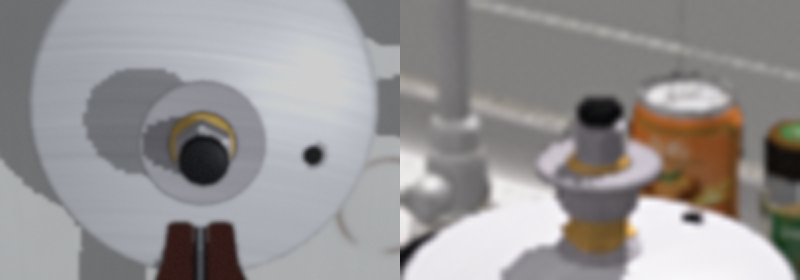

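The sleeve is fully forward: its flange is at scene row ≈151, as at the start, with the hexagon down on the rim. The valve is upright and the arm is clear.

```bash
python3 -c "
from workcell import ctrl
print(ctrl.close_job())"
```

```text
the job is handed in; nothing more can be done
None
```

I pressed the valve home in the quick coupling; the last picture shows it upright with the sleeve fully forward, the arm was clear, and I handed the job in after about 19 s, though the hand-in gave no verdict.

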